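Mark the marrow-cavity depth of a sawn bone

ROBOT

A 6-joint arm with a two-finger parallel gripper is mounted at the origin on the work surface. World frame = base frame: x ahead of the robot, y to its left, z up, the work surface at z = 0. Lengths are in m, angles in degrees, forces in N, time in s.
With the tool pointing down it reaches from about 0.35 to 0.875 m from the base axis. Payload 4.2 kg.
Tool frame: the origin (TCP) lies on the centre line of the jaws, within the pads' length; the fingertips stand 19 mm ahead of it and the grasp point (between the pads) is the TCP; z points along the fingers, y is the line along which they close (so a half turn about z gives the same grasp; the last joint's range is limited). The gripper opens to 87 mm and grips with 3 to 60 N. Pads are 19 mm wide; open, the fingers measure 117 mm over their backs; the gripper's body (75 mm by 190 mm) begins 51 mm behind the grasp point.
Start: joints at [-54.167, 22.042, 0.453, 0, -68.411, -14.817], TCP at [0.224, -0.583, 0.242] pointing down, gripper open.
Joint ranges: [-179.83, 179.83], [-69.29, 118.12], [-61.27, 80.66], [-181.25, 117.63], [-171.15, -9.14], [-177.46, 177.46]. Speed limits (degrees/s): [159.86, 159.86, 180, 180, 180, 180].

INTERFACE

Orientations are given as a 3x3 rotation matrix whose columns are the frame's x, y, z axes.
In Python, from station import sense, capture, finish_job, search_frame, masks_of gives the robot as it stands.
- The arm moves only by the tool drive_tool, never from a script. Its argument "rows" is a list of rows, each a list of 7 numbers: the opening in per cent of the stroke, from 0 (shut) to 100 (fully open), then the shift along the world's x, y, z in mm, then the turn, a rotation vector about the world's x, y, z in rad. In form: [[fingers, dx, dy, dz, wx, wy, wz], ...]. A call has 1 to 5 rows; each row shifts and turns the commanded pose from where the row before left it; what a row does not reach is not made up. A row lasts 1/12 s, in which the tool goes at most 41.7 mm and 7.16 degrees, less where a joint would pass 70% of its speed; a pose out of reach is approached as far as the arm can. A call is refused whole if a number of a shift passes 41.7 or a number of a turn 0.125, either way. A call with a gripper value outside its range is refused whole. The fingers move at their own pace and stop on an object; the grip force is fixed at half the most. Time passes only in rows, so rows that do not move let the fingers close. It gives the time, the measured TCP pose, the force, the opening and the grip force at its end, in the units of the state.
- sense(): the state, without advancing time (a new reading comes with each control period).
- capture(name): name is "scene" or "side" or "wrist"; returns a dict with "frame" (400x640x3 uint8, red, green, blue), "z_map" (400x640 float32, m along the optical axis (not along the pixel's ray), 0 where there is no reading), "fx", "fy", "cx", "cy" (pixels), "distortion" ([k1, k2, p1, p2, k3] as OpenCV has them; the pictures are not rectified), "R" (3x3) and "t" (3): a world point X has camera coordinates R X + t; the wrist camera has in their place "T_tool_cam" (4x4, takes a point from camera to tool coordinates, whose origin is the TCP and whose axes are the flange's). Camera axes: x right, y down, z forward; pixel columns grow to the right and rows downward; lengths in m; the calibration is good to about 2 mm. A picture is of the moment at which its call begins: read the wrist's pose just before it.
- finish_job(): hands the job in; it is judged then, once.
Trained networks look in a picture, given as the dict that the camera call returned (one of the last four; its "shot" number tells which), for a name from the list of things; names that differ only in an ending like _2 or _b are one class to them, and where a whole thing is asked for, a point or a joint stands for the part that bears it (a point fixed in the world has none). Each returns a list of dicts, best first, with "p" (0 to 1); they miss things now and then, are a little off and sometimes report something else, mostly with a low value. They report only what shows in the picture. A call takes as long as a camera call. They do not tell look-alikes from the thing itself.
- search_frame(label, picture): "xy" ([column, row] in pixels, amid what is visible of it).
- masks_of(label, picture): "region" (400x640 bool, what is visible of it) and "xy" ([column, row] in pixels, amid what is visible of it).
The state is a dict: "time_s": time; "joints": joint angles; "joint_velocities": joint speeds; "effort": joint torques, N m; "tcp_pos": TCP position; "ee_rot": TCP orientation; "wrist_force": force on the tool from outside, world axes, zero at the start; "moment": the same for the moment, N m; "gripper_width": opening from 0.0 (shut) to 1.0 (fully open); "gripper_force": force on a finger pad.
Only numpy, scipy, OpenCV 4.12 (cv2) and the standard library are available. Lean on these libraries where they do the work, as an engineer would, in place of code of your own. Each camera call takes 0.05 s, during which the arm holds its last target. There are 200 camera calls.

TASK

Take the cork bung out of the sawn bone that leans in the lamp-lit stand and put the bung in the shallow white tray. Then take the depth gauge (the steel rod with the sliding disc) from the wooden block, gently lower it into the bone's cavity until its tip rests on the bottom, and only then slide the disc down the rod until it lies on the bone's rim, leaving the gauge standing in the bone. Leave all the other things where they are.

Things in the scene. Friction and masses are not known exactly. Their poses are not given: they have to be found in the camera images.
- bore_mouth (a point): centre of the open mouth of the sawn bone (pale shaft 140 mm long, 41 to 44 mm outer, 48 mm at its closed foot; straight bore 20 mm across; rim flat and square to the bore), about 155 mm above the table. z points out along the bore, which leans 30 degrees from vertical; x and z lie in the upright plane of the lean.
- bore_floor (a point): centre of the bottom of that cavity, same axes as bore_mouth; lies on the bore's axis 99 to 112 mm below the mouth (it varies from start to start). Rigid.
- bung_mid (a point): middle (half-way up its 62 mm) of the cork bung that closes the mouth at the start, 25 g; z points from its narrow end to its head. Narrow part 24 mm long, 15 to 18 mm thick, loose in the bore; head 38 mm long, 29 to 30 mm thick, standing out of the bone with its shoulder on the rim. The middle of the head is 12 mm along +z. Flat at both ends.
- gauge_mid (a point): middle (half-way) of the depth gauge: a 12 mm steel rod with a black handle 16 mm thick on its top 31 mm, 178 mm long, 0.17 to 0.25 kg. z points to the handle; tip 89 mm along -z, handle's middle 73.5 mm along +z. It stands tip down in one of the block's holes (which one varies).
- gauge_tip (a point): centre of the flat lower end of the gauge's rod; z points to the handle.
- collar_under (a point): centre of the underside of the gauge's sliding disc (aluminium, 42 mm across, 8 mm thick), same axes as the gauge. It stays where it is left and takes about 3 N to slide along the rod, at the start 125 to 131 mm from the tip; it cannot go nearer to the handle than 131 mm from the tip, nor nearer to the tip than 76 mm.
- block: wooden block 70 x 160 x 72 mm high, fixed, origin at the centre of its underside; three holes 14 mm across, 60 mm deep, 55 mm apart in a row along its y, holding gauge, brush and spatula.
- tray: shallow white open tray 120 x 140 mm outside, 30 mm high, walls and floor 4 mm thick, fixed; origin at the centre of its underside, 140 mm side along y.
- stand2: a second stand of the same shape without lamp, holding an uncut bone leaning 30 degrees towards its own -x, top about 155 mm high; fixed, an obstacle. Origin under the centre of its 150 x 90 mm foot.
- brush: brush standing in the block, 148 mm long, up to 20 mm thick at the top. Origin at its lower end. To be left.
- spatula: spatula standing in the block, 145 mm long, 18 mm wide at the top. Origin at its lower end. To be left.
- longbone: bone lying on the mat, 150 x 44 x 36 mm high, along x. To be left.
- caliper: caliper lying on the mat, 190 x 66 x 12 mm. To be left.
- splinter: flat bone splinter, 130 x 26 mm, up to 20 mm high. To be left.
- vertebra: vertebra lying on the mat, about 85 x 100 x 30 mm. To be left.
- jar: jar, 60 mm across, 85 mm high, at the back. To be left.
- stand: grey stand that holds the sawn bone, fixed; origin under the centre of its 150 x 90 mm foot, 14 mm thick; the bone leans to its -x, mouth at x -40 mm. Cheek plates either side of the shaft up to 89 mm high. A lamp is fixed over it: head 26 mm (x) x 90 mm (y), centred at x -5 mm, 254 to 273 mm above the table, on a post at x +62 mm.
Not all that is in view belongs to the job. What is shaped like the part that bears gauge_mid but pink or purple is not meant.

How it is judged:
By the outcome, as a careful person would: the job done as asked, in the order asked, and still so for the second after the job is handed in, with the robot touching nothing.
It also fails if it takes over 67 s, if anything falls off the work surface, if the arm or the gripper's body presses on something with over 40 N, if the wrist force passes 120 N, or if a joint passes its speed limit or range.

## Working session

There is one attempt and no reset: what is moved stays moved. The work goes in short steps, Python scripts to look and compute and a tool call to move; the robot and the scene stay as the last step left them, time stands still between calls to the robot, and variables do not carry over. Pictures are saved under pics/ and viewed, at most 10 in all, crops included, and the job is handed in when it is done.

Besides the shell and the picture viewer there is one more tool, called after ">>>" as name([rows], argument=value, ...), one row to a line, values as JSON. drive_tool: Moves the arm, as the interface text tells. Its arguments: {"type":"object","properties":{"rows":{"type":"array"}},"required":["rows"]}

```bash
ls; mkdir -p pics
cat > h.py <<'E'
import numpy as np, cv2
from station import sense, capture, finish_job, search_frame, masks_of
def K(c): return np.array([[c['fx'],0,c['cx']],[0,c['fy'],c['cy']],[0,0,1.]])
def ext(c, s=None):
    "camera->world R,t"
    if 'R' in c:
        R=np.array(c['R']); t=np.array(c['t']); return R.T, -R.T@t
    T=np.array(c['T_tool_cam']); Rt=np.array(s['ee_rot']); p=np.array(s['tcp_pos'])
    return Rt@T[:3,:3], Rt@T[:3,3]+p
def world(c,px,s=None,z=None):
    "pixels (N,2) -> world, by z_map"
    px=np.atleast_2d(np.array(px,float)); R,t=ext(c,s)
    n=cv2.undistortPoints(px[:,None],K(c),np.array(c['distortion']))[:,0]
    if z is None: z=c['z_map'][px[:,1].round().astype(int),px[:,0].round().astype(int)]
    return (np.c_[n,np.ones(len(n))]*np.reshape(z,(-1,1)))@R.T+t
def cloud(c,m,s=None):
    v,u=np.nonzero(m&(c['z_map']>0)); return world(c,np.c_[u,v],s)
def proj(c,X,s=None):
    R,t=ext(c,s); X=np.atleast_2d(X); Xc=(X-t)@R
    return cv2.projectPoints(Xc,np.zeros(3),np.zeros(3),K(c),np.array(c['distortion']))[0][:,0]
def save(n,f): cv2.imwrite('pics/'+n+'.png',f[...,::-1])
E
python3 - <<'E'
from h import *
np.set_printoptions(precision=4,suppress=True)
s=sense(); print(s)
for n in ['scene','side']:
    c=capture(n); save(n,c['frame']); print(n,c['fx'],ext(c))
    for l in ['bore_mouth','bung_mid','gauge_mid','collar_under','gauge_tip','block','tray','stand','stand2','brush','spatula','jar']:
        for d in masks_of(l,c)[:3]:
            P=cloud(c,d['region'])
            print(l,round(d['p'],2),np.round(d['xy']),len(P),np.median(P,0) if len(P) else '', P.min(0) if len(P) else '',P.max(0) if len(P) else '')
E
```

```text
pics
{'time_s': 0.0, 'joints': array([-54.1664,  22.091 ,   0.3791,  -0.0282, -68.4112, -14.8174]), 'joint_velocities': array([-0.0412, -0.019 ,  0.1166,  0.0117, -0.0839,  0.0421]), 'effort': array([ -0.    , -39.0666,  18.74  ,   4.2199,   0.0109,  -0.0002]), 'tcp_pos': array([ 0.224 , -0.5829,  0.2405]), 'ee_rot': array([[-0.9335, -0.3585, -0.0009],
       [-0.3585,  0.9335,  0.002 ],
       [ 0.0001,  0.0022, -1.    ]]), 'wrist_force': array([-0.0525, -1.1923, -0.6724]), 'moment': array([0.0173, 0.0161, 0.0612]), 'gripper_force': 0.0, 'gripper_width': 0.9961193538256155}
scene 408.2965707579767 (array([[-0.6612,  0.4105, -0.628 ],
       [ 0.7501,  0.3439, -0.5649],
       [-0.0159, -0.8445, -0.5352]]), array([1.2384, 0.6049, 0.6932]))
bore_mouth 0.61 [271. 172.] 130 [ 0.4251 -0.3543  0.0085] [ 0.3569 -0.4165  0.0001] [ 0.559  -0.2071  0.1438]
bore_mouth 0.6 [254. 182.] 587 [ 0.5927 -0.2237  0.1053] [ 0.419  -0.4291  0.0006] [ 0.6419 -0.2027  0.1681]
bung_mid 0.63 [256. 183.] 615 [ 0.5933 -0.223   0.1036] [ 0.4422 -0.4291 -0.0007] [ 0.6419 -0.2027  0.1681]
bung_mid 0.52 [270. 154
[... 3779 characters left out ...]
69. 280.] 2351 [0.5757 0.2375 0.0159] [ 0.5243  0.1383 -0.0015] [0.6773 0.2753 0.1579]
stand 0.71 [363. 170.] 2006 [ 0.5788 -0.2204  0.0703] [ 0.5034 -0.6062 -0.0028] [ 0.8145 -0.1691  0.2756]
stand2 0.92 [269. 280.] 2351 [0.5757 0.2375 0.0159] [ 0.5243  0.1383 -0.0015] [0.6773 0.2753 0.1579]
stand2 0.71 [363. 170.] 2006 [ 0.5788 -0.2204  0.0703] [ 0.5034 -0.6062 -0.0028] [ 0.8145 -0.1691  0.2756]
brush 0.48 [372. 210.] 140 [ 0.4603 -0.0215  0.1247] [ 0.4531 -0.1413 -0.0004] [ 0.5189 -0.0163  0.1603]
jar 0.74 [260. 196.] 610 [0.7752 0.0349 0.0589] [ 0.7567 -0.0729 -0.0038] [0.8891 0.0543 0.0889]
jar 0.69 [292. 221.] 1900 [0.6678 0.0141 0.0054] [ 0.5993 -0.0579 -0.0019] [0.7287 0.0909 0.0336]
```

Run:
```python
import cv2
a=cv2.imread('pics/scene.png')[120:320,170:470];b=cv2.imread('pics/side.png')[110:330,220:450]
cv2.imwrite('pics/a.png',cv2.resize(a,None,fx=2.66,fy=2.66,interpolation=cv2.INTER_CUBIC))
cv2.imwrite('pics/b.png',cv2.resize(b,None,fx=2.6,fy=2.6,interpolation=cv2.INTER_CUBIC))
```

```text
(no output)
```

View pics/a.png

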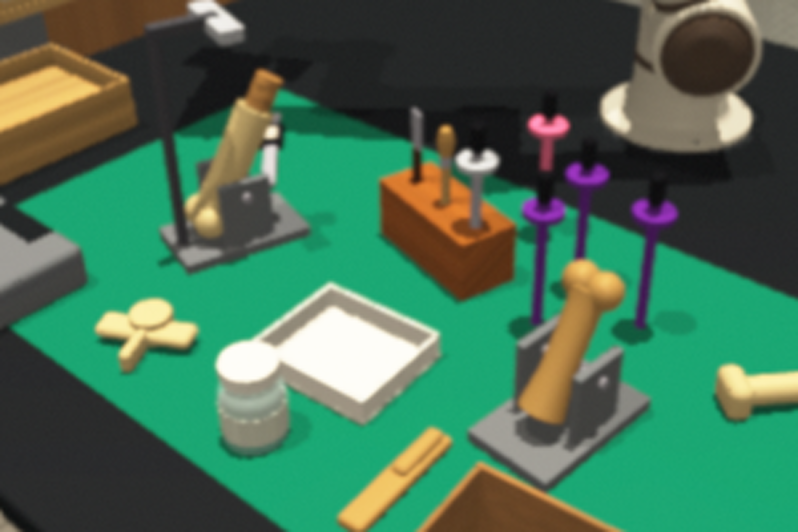

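View pics/b.png

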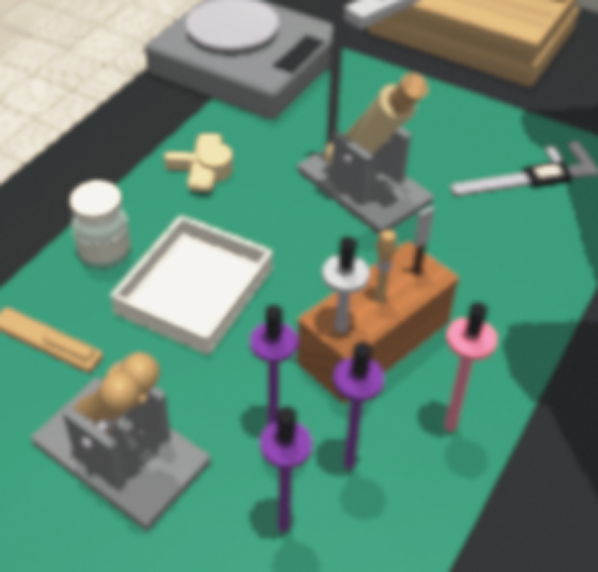

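The silver-disc gauge in the block at scene (350,183) is the target. The look-alikes are pink at scene (376,168) and purple at (373,200), (391,186) and (415,203), all to be left. The bung is at scene (269,154) and side (379,145).

Run:
```python
from h import *
np.set_printoptions(precision=4,suppress=True)
cs={n:capture(n) for n in ['scene','side']}
def best(l,near):
    out=[]
    for n,c in cs.items():
        for d in masks_of(l,c):
            P=cloud(c,d['region'])
            if len(P) and np.linalg.norm(np.median(P,0)[:2]-near)<.08: out.append(P); break
    return out
st=np.vstack(best('stand',[.6,-.22])); 
st=st[np.linalg.norm(st[:,:2]-[.59,-.21],axis=1)<.13]
for nm,lo,hi in [('foot',.011,.018),('lamp',.265,.28)]:
    Q=st[(st[:,2]>lo)&(st[:,2]<hi)]; print(nm,len(Q),cv2.minAreaRect(Q[:,:2].astype(np.float32)*1000),Q.mean(0))
for n,c in cs.items():
    # colour based bung/bone cloud
    v,u=np.mgrid[0:400,0:640]; P=world(c,np.c_[u.ravel(),v.ravel()]); f=c['frame'].reshape(-1,3)
    ok=(c['z_map'].ravel()>0)&(np.linalg.norm(P[:,:2]-[.57,-.21],axis=1)<.09)&(P[:,2]>.1)&(P[:,2]<.24)
    hsv=cv2.cvtColor(c['frame'],cv2.COLOR_RGB2HSV).reshape(-1,3)
    ok&=(hsv[:,1]>60)&(hsv[:,0]>8)&(hsv[:,0]<35)
    Q=P[ok]; print(n,len(Q),'top',Q[Q[:,2]>.175].mean(0),Q.max(0))
    for a in np.arange(.1,.21,.01):
        S=Q[(Q[:,2]>a)&(Q[:,2]<=a+.01)]; 
        if len(S)>3: print(round(a,3),len(S),S.min(0),S.max(0))
for l,near in [('block',[.47,-.02]),('tray',[.66,.015])]:
    Q=np.vstack(best(l,near)); lo,hi=(.068,.077) if l=='block' else (.026,.036)
    Q=Q[(Q[:,2]>lo)&(Q[:,2]<hi)&(np.linalg.norm(Q[:,:2]-near,axis=1)<.12)]; print(l,len(Q),cv2.minAreaRect(Q[:,:2].astype(np.float32)*1000))
```

```text
foot 918 ((588.5347900390625, -234.05047607421875), (91.95807647705078, 155.15501403808594), 72.47700500488281) [ 0.5827 -0.2209  0.014 ]
lamp 560 ((613.0043334960938, -239.03395080566406), (91.58760070800781, 90.10660552978516), 75.0767822265625) [ 0.5998 -0.2343  0.2706]
scene 475 top [ 0.5426 -0.2145  0.1841] [ 0.6066 -0.2036  0.1942]
0.1 52 [ 0.5719 -0.2433  0.1003] [ 0.6066 -0.2106  0.1099]
0.11 51 [ 0.5581 -0.2377  0.11  ] [ 0.5997 -0.2091  0.1198]
0.12 49 [ 0.5513 -0.2371  0.1202] [ 0.5923 -0.207   0.1296]
0.13 56 [ 0.5474 -0.2394  0.1302] [ 0.5873 -0.2048  0.1399]
0.14 57 [ 0.5324 -0.2393  0.14  ] [ 0.5817 -0.204   0.15  ]
0.15 54 [ 0.5427 -0.2356  0.1502] [ 0.5785 -0.2043  0.1599]
0.16 58 [ 0.5386 -0.2388  0.1601] [ 0.5738 -0.206   0.1699]
0.17 38 [ 0.5292 -0.2311  0.1701] [ 0.5598 -0.2037  0.1799]
0.18 47 [ 0.5207 -0.2305  0.1803] [ 0.5535 -0.2036  0.1897]
0.19 13 [ 0.533  -0.2282  0.1901] [ 0.5476 -0.2088  0.1942]
side 340 top [ 0.5338 -0.2146  0.1863] [ 0.5963 -0.2011  0.1953]
0.1 26 [ 0.5585 -0.2221  0.1001] [ 0.5963 -0.2107  0.1097]
0.11 28 [ 0.5517 -0.2211  0.11  ] [ 0.5902 -0.2088  0.1198]
0.12 25 [ 0.5455 -0.2222  0.1207] [ 0.5865 -0.2066  0.1299]
0.13 29 [ 0.5417 -0.219   0.1305] [ 0.5814 -0.205   0.14  ]
0.14 37 [ 0.5343 -0.2253  0.1402] [ 0.5769 -0.2024  0.1497]
0.15 47 [ 0.531  -0.2203  0.15  ] [ 0.5712 -0.2011  0.16  ]
0.16 40 [ 0.5298 -0.2329  0.1601] [ 0.5684 -0.2053  0.1697]
0.17 28 [ 0.5212 -0.2229  0.1701] [ 0.5547 -0.204   0.1798]
0.18 60 [ 0.5205 -0.2299  0.1806] [ 0.5501 -0.2019  0.1897]
0.19 20 [ 0.5286 -0.2302  0.1901] [ 0.5432 -0.2098  0.1953]
block 1680 ((463.8848876953125, -26.81391143798828), (164.25404357910156, 76.190185546875), 74.65518188476562)
tray 551 ((666.3792114257812, 15.766101837158203), (124.09033966064453, 144.54852294921875), 4.494811058044434)
```

>>> drive_tool([
  [100, 21.7, 31.8, 2.9, 0, 0, -0.11],
  [100, 21.7, 31.8, 2.9, 0, 0, -0.11],
  [100, 21.7, 31.8, 2.9, 0, 0, -0.11],
  [100, 21.7, 31.8, 2.9, 0, 0, -0.11],
  [100, 21.7, 31.8, 2.9, 0, 0, -0.11],
])

```text
time_s: 2.12
tcp_pos: [0.3332, -0.423, 0.2563]
ee_rot: [[-0.982, 0.188, 0.0], [0.188, 0.982, -0.0], [-0.0, -0.0, -1.0]]
wrist_force: [0.5, 0.0, -0.6]
gripper_width: 1.004
gripper_force: 0.0
```

>>> drive_tool([
  [100, 21.7, 31.8, 2.9, 0, 0, -0.11],
  [100, 21.7, 31.8, 2.9, -0.0253, -0.0835, 0],
  [100, 21.7, 31.8, 2.9, -0.0253, -0.0835, 0],
  [100, 21.7, 31.8, 2.9, -0.0253, -0.0835, 0],
  [100, 21.7, 31.8, 2.9, -0.0253, -0.0835, 0],
])

```text
time_s: 2.53
tcp_pos: [0.4423, -0.2644, 0.2719]
ee_rot: [[-0.898, 0.288, 0.334], [0.27, 0.958, -0.1], [-0.348, 0.001, -0.937]]
wrist_force: [0.2, -0.3, 0.4]
gripper_width: 1.003
gripper_force: 0.0
```

>>> drive_tool([
  [100, 21.7, 31.8, 2.9, -0.0253, -0.0835, 0],
  [100, 21.7, 31.8, 2.9, -0.0253, -0.0835, 0],
  [100, 0, 0, 0, 0, 0, 0],
  [100, 0, 0, 0, 0, 0, 0],
])

```text
time_s: 2.87
tcp_pos: [0.479, -0.2086, 0.2752]
ee_rot: [[-0.839, 0.287, 0.462], [0.249, 0.958, -0.144], [-0.483, -0.006, -0.875]]
wrist_force: [0.4, -0.3, 0.2]
gripper_width: 0.997
gripper_force: 0.0
```

```bash
cat >> h.py <<'E'
def bonecloud(c,s=None,ctr=(.57,-.21),r=.09,zlo=.1,zhi=.24):
    v,u=np.mgrid[0:400,0:640]; P=world(c,np.c_[u.ravel(),v.ravel()],s)
    hsv=cv2.cvtColor(c['frame'],cv2.COLOR_RGB2HSV).reshape(-1,3)
    ok=(c['z_map'].ravel()>0)&(np.linalg.norm(P[:,:2]-ctr,axis=1)<r)&(P[:,2]>zlo)&(P[:,2]<zhi)&(hsv[:,1]>60)&(hsv[:,0]>8)&(hsv[:,0]<35)
    return P[ok]
E
python3 - <<'E'
from h import *
np.set_printoptions(precision=4,suppress=True)
s=sense(); c=capture('wrist'); save('w1',c['frame']); print(s['tcp_pos'],s['ee_rot'],s['joints'],s['time_s'],c['T_tool_cam'])
for l in ['bung_mid','bore_mouth']:
    for d in masks_of(l,c)[:2]: 
        P=cloud(c,d['region'],s); print(l,d['p'],d['xy'],len(P),np.median(P,0),P.min(0),P.max(0))
a=np.deg2rad(-17); M=np.array([.5503,-.2220,.155])
z=np.array([-.5*np.cos(a),-.5*np.sin(a),.866])
print(proj(c,[M,M+.038*z,M+.019*z],s))
for nm,C in [('w',cloud(c,c['z_map']>0,s)),]+[(n,bonecloud(capture(n))) for n in ('scene','side')]:
    C=C[np.linalg.norm(C-M,axis=1)<.07]
    al=(C-M)@z; r=(C-M)-np.outer(al,z)
    # flat bung end & side points: fit axis offset by circle fits
    S=C[(al>.008)&(al<.032)]; y=np.array([-np.sin(a),np.cos(a),0]); x=np.cross(y,z)
    top=C[(al>.033)&(np.linalg.norm(r,axis=1)<.02)]
    print(nm,len(S),len(top), 'top mean x,y,al', ((top-M)@np.c_[x,y,z]).mean(0) if len(top) else '')
    def f(p,S,R): 
        d=(S-M)@np.c_[x,y]-p[:2]; return np.hypot(*d.T)-R
    from scipy.optimize import least_squares
    for lo,hi,R in [(.008,.034,.01475),(-.05,-.004,.0215)]:
        S=C[(al>lo)&(al<hi)&(np.linalg.norm(r,axis=1)<.03)]
        if len(S)>20: q=least_squares(f,[0,0],args=(S,R),loss='soft_l1',f_scale=.002); print(lo,len(S),q.x,np.abs(q.fun).mean())
E
```

```text
[ 0.479  -0.2086  0.2752] [[-0.8393  0.2871  0.4617]
 [ 0.2487  0.9579 -0.1436]
 [-0.4834 -0.0057 -0.8754]] [  -2.1296   -2.2616  -35.7347   14.9578  -29.2981 -115.7699] 2.8667 [[-0.0001 -0.966  -0.2587  0.0709]
 [ 1.     -0.0002  0.0003 -0.0004]
 [-0.0003 -0.2587  0.966  -0.143 ]
 [ 0.      0.      0.      1.    ]]
bung_mid 0.95 [323.7, 206.0] 949 [ 0.5294 -0.2176  0.1857] [ 0.5175 -0.2333  0.1491] [ 0.5444 -0.2039  0.1949]
bung_mid 0.63 [549.9, 35.1] 2054 [ 0.4587 -0.0306  0.1432] [ 0.4517 -0.0369  0.0679] [0.495  0.0301 0.1615]
bore_mouth 0.66 [319.8, 181.6] 939 [ 0.5483 -0.2286  0.1427] [ 0.5305 -0.2881  0.0016] [ 0.6611 -0.2024  0.1862]
bore_mouth 0.34 [322.6, 205.6] 1007 [ 0.5299 -0.2178  0.186 ] [ 0.5175 -0.2718 -0.0002] [ 0.7584 -0.2031  0.1954]
[[324.306  199.6083]
 [325.4401 209.8338]
 [324.8349 204.3776]]
w 127 855 top mean x,y,al [-0.0016 -0.0016  0.038 ]
0.008 139 [-0.0008 -0.0016] 0.00016856695470965978
-0.05 155 [ 0.0006 -0.0021] 0.00039339383238975653
scene 81 32 top mean x,y,al [0.0031 0.0033 0.0366]
0.008 87 [ 0.     -0.0029] 0.0017218416824938605
-0.05 210 [ 0.0007 -0.0038] 0.0013914737185312578
side 52 79 top mean x,y,al [-0.0008  0.0009  0.038 ]
0.008 52 [-0.0008 -0.0023] 0.0007204547898367765
-0.05 112 [ 0.0001 -0.0031] 0.000894225615726532
```

View pics/w1.png

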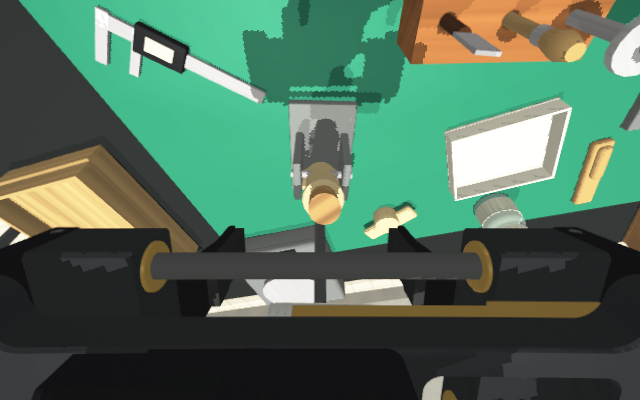

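The wrist picture shows the bung head at (324,206), matching the fitted axis. I'll approach it along that axis.

>>> drive_tool([
  [100, 5, 5.5, 0, -0.006, -0.02, 0],
  [100, 18, -5.7, -33.1, 0, 0, 0],
  [100, 18, -5.7, -33.1, 0, 0, 0],
  [100, 18, -5.7, -33.1, 0, 0, 0],
  [100, 0, 0, 0, 0, 0, 0],
])

```text
time_s: 3.53
tcp_pos: [0.5378, -0.2263, 0.1739]
ee_rot: [[-0.84, 0.292, 0.458], [0.254, 0.956, -0.145], [-0.48, -0.006, -0.877]]
wrist_force: [-0.6, -0.0, -0.4]
gripper_width: 1.0
gripper_force: 0.0
```

>>> drive_tool([
  [100, 0, 6, 2, -0.006, -0.02, 0],
  [100, 0, 0, 0, 0, 0, 0],
])

```text
time_s: 3.7
tcp_pos: [0.5414, -0.2201, 0.1915]
ee_rot: [[-0.824, 0.287, 0.488], [0.249, 0.958, -0.142], [-0.508, 0.005, -0.861]]
wrist_force: [0.4, -0.9, 1.3]
gripper_width: 0.996
gripper_force: 0.0
```

>>> drive_tool([
  [100, 0, 0, 0, 0, 0, 0],
  [100, 0, 0, 0, 0, 0, 0],
])

```text
time_s: 3.87
tcp_pos: [0.5409, -0.2195, 0.1922]
ee_rot: [[-0.824, 0.286, 0.489], [0.249, 0.958, -0.142], [-0.509, 0.005, -0.861]]
wrist_force: [0.2, 0.9, 0.1]
gripper_width: 0.998
gripper_force: 0.0
```

```bash
python3 -c "
from h import *
s=sense();print(s['tcp_pos'],s['joints'],s['joint_velocities'],s['wrist_force'])"
```

```text
[ 0.54092235 -0.21950025  0.19223977] [  -6.29625771    9.0763228   -42.97297847   33.19877951   -9.1895905
 -131.91255831] [ 0.19422546  0.18079645 -0.46608222  0.15256372 -0.14424075 -0.06089555] [0.17592519 0.89344583 0.14342227]
```

```bash
cat > kin.py <<'E'
import numpy as np
from scipy.optimize import least_squares
from scipy.spatial.transform import Rotation as Ro
S=[([-54.1664,22.091,.3791,-.0282,-68.4112,-14.8174],[.224,-.5829,.2405],[-.0009,.002,-1]),
([-2.1296,-2.2616,-35.7347,14.9578,-29.2981,-115.7699],[.479,-.2086,.2752],[.4617,-.1436,-.8754]),
([-6.2963,9.0763,-42.973,33.1988,-9.1896,-131.9126],[.5409,-.2195,.1922],[.489,-.142,-.861])]
def wc(p,j):
    a1,d1,L,a3,d4,d6=p; j=np.deg2rad(j); q=j[1]-j[2]
    r=a1+L*np.sin(j[1])+a3*np.sin(q)+d4*np.cos(q); z=d1+L*np.cos(j[1])+a3*np.cos(q)-d4*np.sin(q)
    return np.array([r*np.cos(AZ+j[0]),r*np.sin(AZ+j[0]),z])
AZ=0
def res(p): return np.concatenate([wc(p,j)-(np.array(t)-p[5]*np.array(z)) for j,t,z in S])
def fit():
    return least_squares(lambda p:np.r_[res(p),1e-3*(p-[.05,.35,.38,.02,.38,.25])],[.05,.35,.38,.02,.38,.25])
E
python3 - <<'E'
from kin import *
import kin
np.set_printoptions(precision=4,suppress=True)
for j,t,z in S: print(np.degrees(np.arctan2(t[1],t[0])),j[0])
E
```

```text
-68.97895763236565 -54.1664
-23.532672905396733 -2.1296
-22.087567036519737 -6.2963
```

```bash
cat >> kin.py <<'E'
def wc(p,j):
    a1,d1,L,a3,d4,d6,e=p; j=np.deg2rad(j); q=j[1]-j[2]
    r=a1+L*np.sin(j[1])+a3*np.sin(q)+d4*np.cos(q); z=d1+L*np.cos(j[1])+a3*np.cos(q)-d4*np.sin(q)
    c,s=np.cos(j[0]),np.sin(j[0])
    return np.array([r*c-e*s,r*s+e*c,z])
P0=np.array([.0,.3,.38,.02,.38,.25,-.16])
def fit(): return least_squares(lambda p:np.r_[res(p),1e-3*(p-P0)],P0)
def ik(p,t,z):
    "-> j1,j2,j3,j4,j5 (deg) for TCP t and tool z axis"
    a1,d1,L,a3,d4,d6,e=p; t=np.array(t);z=np.array(z)/np.linalg.norm(z); W=t-d6*z
    rho=np.hypot(*W[:2]); r=np.sqrt(rho**2-e**2); j1=np.arctan2(W[1],W[0])-np.arctan2(e,r)
    f=lambda x:[a1+L*np.sin(x[0])+a3*np.sin(x[1])+d4*np.cos(x[1])-r, d1+L*np.cos(x[0])+a3*np.cos(x[1])-d4*np.sin(x[1])-W[2]]
    q=least_squares(f,[.1,.7]); x=q.x
    c,s=np.cos(j1),np.sin(j1)
    F=np.array([np.cos(x[1])*c,np.cos(x[1])*s,-np.sin(x[1])])
    j5=-np.degrees(np.arccos(F@z))
    lat=z@np.array([-s,c,0]); dn=z@np.array([-np.sin(x[1])*c,-np.sin(x[1])*s,-np.cos(x[1])])
    return np.r_[np.degrees([j1,x[0],x[0]-x[1]]),np.degrees(np.arctan2(lat,dn)),j5,q.cost*1e6]
E
python3 - <<'E'
from kin import *
np.set_printoptions(precision=3,suppress=True)
q=fit(); p=q.x; print(p,res(p)*1000)
for j,t,z in S: print(np.array(j),ik(p,t,z))
a=np.deg2rad(-17); M=np.array([.5498,-.2237,.155]); Z=np.array([-.5*np.cos(a),-.5*np.sin(a),.866])
for al in [.024,.058,.11,.165,.19]:
    for th in [-10,0,10,20,30,40,50,60,70]:
        T=np.deg2rad(th); z=np.array([np.sin(T)*np.cos(a),np.sin(T)*np.sin(a),-np.cos(T)])
        print(al,th,ik(p,M+al*Z,z))
E
```

```text
[ 0.14   0.043  0.561  0.053  0.252  0.274 -0.15 ] [  7.938   5.29    4.101  -1.041   5.86   -6.554  -0.789 -15.355   2.453]
[-54.166  22.091   0.379  -0.028 -68.411 -14.817] [-55.068  22.381  -0.015   0.025 -67.727   0.   ]
[  -2.13    -2.262  -35.735   14.958  -29.298 -115.77 ] [ -3.056  -2.132 -34.06  -13.491 -30.605   0.   ]
[  -6.296    9.076  -42.973   33.199   -9.19  -131.913] [ -4.212   8.723 -44.223 -41.071  -9.255   0.   ]
0.024 -10 [ -8.031  24.898 -11.285   1.73  -63.707   0.   ]
0.024 0 [ -7.276  20.21  -19.298   0.    -50.493   0.   ]
0.024 10 [ -6.381  15.974 -27.901  -3.096 -36.333   0.   ]
0.024 20 [ -5.336  12.444 -37.08  -11.016 -21.215   0.   ]
0.024 30 [ -4.145   9.991 -46.898 -59.79   -7.396   0.   ]
0.024 40 [  -2.832    9.227  -57.578 -149.874  -18.269    0.   ]
0.024 50 [  -1.453   11.353  -69.765 -161.947  -41.494    0.   ]
0.024 60 [  -0.112   20.127  -86.442 -164.968  -75.941    0.   ]
0.024 70 [   1.042   33.437 -101.866 -161.535 -113.238  503.149]
0.058 -10 [ -7.775  22.113  -9.611   1.719 -68.158   0.   ]
0.058 0 [ -6.974  17.29  -17.237   0.    -55.473
[... 1363 characters left out ...]
701 -50.333 -82.311 -15.009   0.   ]
0.165 60 [   4.809  -11.454  -61.068 -131.879  -25.602    0.   ]
0.165 70 [   6.844   -8.943  -73.658 -148.953  -47.44     0.   ]
0.19 -10 [ -6.625  13.164   1.365   1.793 -88.041   0.   ]
0.19 0 [ -5.596   8.032  -4.896   0.    -77.072   0.   ]
0.19 10 [ -4.336   2.949 -11.964  -2.401 -65.344   0.   ]
0.19 20 [ -2.809  -1.944 -19.707  -6.03  -52.953   0.   ]
0.19 30 [ -0.983  -6.478 -28.041 -12.375 -40.072   0.   ]
0.19 40 [  1.146 -10.435 -36.934 -25.859 -27.322   0.   ]
0.19 50 [  3.531 -13.489 -46.433 -60.937 -17.9     0.   ]
0.19 60 [   6.023  -15.095  -56.722 -114.69   -21.887    0.   ]
0.19 70 [   8.329  -14.18   -68.355 -140.546  -39.245    0.   ]
```

>>> drive_tool([
  [100, 0, 0, 0, 0.032, 0.105, 0],
  [100, 0, 0, 0, 0.032, 0.105, 0],
  [100, 0, 0, 0, 0, 0, 0],
])

```text
time_s: 4.12
tcp_pos: [0.546, -0.23, 0.197]
ee_rot: [[-0.881, 0.301, 0.366], [0.273, 0.954, -0.128], [-0.388, -0.013, -0.922]]
wrist_force: [3.5, -1.3, 1.4]
gripper_width: 1.002
gripper_force: 0.0
```

>>> drive_tool([
  [100, -1, -0.5, -8, 0, 0, 0],
  [100, -1, 0, -8, 0, 0, 0],
  [100, 0, 0, 0, 0, 0, 0],
])

```text
time_s: 4.37
tcp_pos: [0.5351, -0.231, 0.1725]
ee_rot: [[-0.887, 0.301, 0.352], [0.272, 0.954, -0.13], [-0.374, -0.02, -0.927]]
wrist_force: [-0.6, -0.2, -0.9]
gripper_width: 1.0
gripper_force: 0.0
```

>>> drive_tool([
  [100, 3, 10.8, 3.3, 0, 0, 0],
  [100, 0, 0, 0, 0, 0, 0],
])

```text
time_s: 4.53
tcp_pos: [0.5404, -0.2199, 0.1782]
ee_rot: [[-0.885, 0.299, 0.356], [0.27, 0.954, -0.13], [-0.378, -0.02, -0.925]]
wrist_force: [0.4, -0.1, 0.6]
gripper_width: 0.998
gripper_force: 0.0
```

>>> drive_tool([
  [0, -1, 0, -2, 0, 0, 0],
  [0, 0, 0, 0, 0, 0, 0],
  [0, 0, 0, 0, 0, 0, 0],
  [0, 0, 0, 0, 0, 0, 0],
  [0, 0, 0, 0, 0, 0, 0],
])

```text
time_s: 4.95
tcp_pos: [0.5407, -0.2206, 0.1771]
ee_rot: [[-0.884, 0.301, 0.357], [0.272, 0.954, -0.13], [-0.379, -0.018, -0.925]]
wrist_force: [-1.1, -0.1, -0.5]
gripper_width: 0.707
gripper_force: 0.0
```

>>> drive_tool([
  [0, 0, 0, 0, 0, 0, 0],
  [0, 0, 0, 0, 0, 0, 0],
  [0, 0, 0, 0, 0, 0, 0],
])

```text
time_s: 5.2
tcp_pos: [0.5408, -0.2204, 0.1772]
ee_rot: [[-0.884, 0.301, 0.357], [0.272, 0.954, -0.13], [-0.379, -0.018, -0.925]]
wrist_force: [0.4, -0.5, -0.2]
gripper_width: 0.48
gripper_force: 0.0
```

>>> drive_tool([
  [0, 0, 0, 0, 0, 0, 0],
  [0, 0, 0, 0, 0, 0, 0],
  [0, 0, 0, 0, 0, 0, 0],
  [0, 0, 0, 0, 0, 0, 0],
])

```text
time_s: 5.53
tcp_pos: [0.5408, -0.2204, 0.1772]
ee_rot: [[-0.884, 0.301, 0.357], [0.272, 0.954, -0.13], [-0.379, -0.018, -0.925]]
wrist_force: [-0.6, -1.0, -0.5]
gripper_width: 0.331
gripper_force: 30.0
```

>>> drive_tool([
  [0, -4.8, 1.5, 8.7, 0, 0, 0],
  [0, -9.6, 2.9, 17.3, 0, 0, 0],
  [0, -12, 3.6, 21.7, 0, 0, 0],
  [0, -12, 3.6, 21.7, 0, 0, 0],
  [0, 0, 0, 0, 0, 0, 0],
])

```text
time_s: 5.95
tcp_pos: [0.5026, -0.2086, 0.2521]
ee_rot: [[-0.881, 0.3, 0.365], [0.27, 0.954, -0.131], [-0.387, -0.017, -0.922]]
wrist_force: [0.9, 0.8, -0.2]
gripper_width: 0.328
gripper_force: 30.0
```

>>> drive_tool([
  [0, 0, 38, 0, 0, 0, 0],
  [0, 0, 38, 0, 0, 0, 0],
  [0, 0, 38, 0, 0, 0, 0],
  [0, 34, 20, -4, 0, 0, 0],
  [0, 34, 22, -6, 0, 0, 0],
])

```text
time_s: 6.37
tcp_pos: [0.5697, -0.0511, 0.2379]
ee_rot: [[-0.884, 0.299, 0.359], [0.27, 0.954, -0.129], [-0.381, -0.017, -0.924]]
wrist_force: [1.7, -0.2, 1.1]
gripper_width: 0.328
gripper_force: 30.0
```

>>> drive_tool([
  [0, 34, 22, -6, 0, 0, 0],
  [0, 34, 22, -6, 0, 0, 0],
  [0, 30, 22, -10, 0, 0, 0],
  [0, 0, 0, -20, 0, 0, 0],
  [0, 0, 0, -20, 0, 0, 0],
])

```text
time_s: 6.78
tcp_pos: [0.6702, 0.0152, 0.1739]
ee_rot: [[-0.885, 0.299, 0.358], [0.27, 0.954, -0.129], [-0.38, -0.017, -0.925]]
wrist_force: [0.2, -0.7, -1.2]
gripper_width: 0.331
gripper_force: 30.0
```

>>> drive_tool([
  [0, 0, 0, -35, 0, 0, 0],
  [0, 0, 0, -35, 0, 0, 0],
  [0, 0, 0, -30, 0, 0, 0],
  [0, 0, 0, -15, 0, 0, 0],
  [0, 0, 0, -4, 0, 0, 0],
])

```text
time_s: 7.2
tcp_pos: [0.6712, 0.0095, 0.0683]
ee_rot: [[-0.891, 0.3, 0.342], [0.27, 0.954, -0.132], [-0.366, -0.026, -0.93]]
wrist_force: [-0.4, -0.0, -0.6]
gripper_width: 0.328
gripper_force: 30.0
```

>>> drive_tool([
  [0, 0, 0, -6, 0, 0, 0],
  [0, 0, 0, -6, 0, 0, 0],
  [0, 0, 0, 0, 0, 0, 0],
  [0, 0, 0, 0, 0, 0, 0],
])

```text
time_s: 7.53
tcp_pos: [0.6763, 0.0114, 0.0647]
ee_rot: [[-0.89, 0.3, 0.343], [0.272, 0.954, -0.127], [-0.365, -0.02, -0.931]]
wrist_force: [0.5, -0.2, 0.1]
gripper_width: 0.33
gripper_force: 30.0
```

>>> drive_tool([
  [0, 0, 0, -6, 0, 0, 0],
  [0, 0, 0, -5, 0, 0, 0],
  [0, 0, 0, 0, 0, 0, 0],
])

```text
time_s: 7.78
tcp_pos: [0.6776, 0.0108, 0.0557]
ee_rot: [[-0.894, 0.299, 0.333], [0.272, 0.954, -0.126], [-0.356, -0.022, -0.934]]
wrist_force: [-0.2, 0.3, 0.3]
gripper_width: 0.326
gripper_force: 30.0
```

>>> drive_tool([
  [0, -4, 0, -6, 0, 0, 0],
  [0, 0, 0, 0, 0, 0, 0],
  [60, 0, 0, 0, 0, 0, 0],
  [60, 0, 0, 0, 0, 0, 0],
  [60, 0, 0, 0, 0, 0, 0],
])

```text
time_s: 8.2
tcp_pos: [0.6752, 0.0104, 0.0528]
ee_rot: [[-0.896, 0.298, 0.329], [0.272, 0.954, -0.124], [-0.351, -0.022, -0.936]]
wrist_force: [-0.1, 0.7, 0.4]
gripper_width: 0.476
gripper_force: 0.0
```

>>> drive_tool([
  [60, 0, 0, 0, 0, 0, 0],
  [60, 0, 0, 0, 0, 0, 0],
  [60, -3, 0, 15, 0, 0, 0],
  [60, -8, 0, 30, 0, 0, 0],
  [60, -8, 0, 35, 0, 0, 0],
])

```text
time_s: 8.62
tcp_pos: [0.655, 0.0099, 0.1279]
ee_rot: [[-0.898, 0.299, 0.322], [0.273, 0.954, -0.126], [-0.345, -0.025, -0.938]]
wrist_force: [1.7, -1.9, 2.0]
gripper_width: 0.598
gripper_force: 0.0
```

>>> drive_tool([
  [40, -30, 0, 25, 0, 0.07, 0],
  [40, -30, 0, 25, 0, 0.07, 0],
  [40, -30, 0, 25, 0, 0.07, 0],
  [40, -20, 0, 20, 0, 0.07, 0],
  [40, 0, 0, 0, 0, 0, 0],
])

```text
time_s: 9.03
tcp_pos: [0.5485, 0.0111, 0.2313]
ee_rot: [[-0.958, 0.281, 0.066], [0.272, 0.955, -0.122], [-0.097, -0.099, -0.99]]
wrist_force: [1.1, 0.6, -0.1]
gripper_width: 0.412
gripper_force: 0.0
```

Run:
```python
from h import *
np.set_printoptions(precision=4,suppress=True)
s=sense(); w=capture('wrist'); print(s['tcp_pos'],s['ee_rot'],s['joints'],s['time_s'])
ws=s
c=capture('scene'); d=capture('side')
for n,cc in (('scene',c),('side',d)):
    for l in ['bung_mid']:
        for q in masks_of(l,cc)[:2]:
            P=cloud(cc,q['region']); print(n,l,q['p'],q['xy'],np.median(P,0))
def cols(P,lo,hi): return P[(P[:,2]>lo)&(P[:,2]<hi)]
for n,cc,ss in (('scene',c,None),('side',d,None),('wrist',w,ws)):
    P=cloud(cc,cc['z_map']>0,ss); P=P[np.linalg.norm(P[:,:2]-[.481,.029],axis=1)<.03]
    for nm,lo,hi in (('handle',.165,.187),('top',.187,.2),('rod',.085,.125),('disc',.135,.153)):
        Q=cols(P,lo,hi); 
        if len(Q): print(n,nm,len(Q),Q.mean(0),Q.min(0),Q.max(0))
a=cv2.resize(c['frame'][120:300,220:420],None,fx=2.4,fy=2.4); b=cv2.resize(d['frame'][130:310,260:420],None,fx=2.4,fy=2.4)
save('chk',np.hstack([a,b])[:, :800])
```

```text
[0.5485 0.0111 0.2313] [[-0.9575  0.2808  0.0656]
 [ 0.2716  0.9547 -0.1216]
 [-0.0968 -0.0986 -0.9904]] [  22.2311   13.5298  -17.2496    9.2511  -58.7007 -133.1214] 9.0333
scene bung_mid 0.68 [307.4, 248.3] [0.6505 0.0293 0.026 ]
side bung_mid 0.54 [299.2, 220.7] [0.6368 0.0302 0.0261]
scene handle 52 [0.483  0.0299 0.1766] [0.4742 0.0203 0.1656] [0.4899 0.0374 0.1869]
scene top 18 [0.4801 0.0267 0.1893] [0.471  0.0194 0.1873] [0.4873 0.0333 0.1916]
scene rod 60 [0.4818 0.0278 0.1034] [0.4743 0.0205 0.0855] [0.4868 0.0326 0.124 ]
scene disc 122 [0.4834 0.0306 0.1488] [0.4579 0.0061 0.1366] [0.502  0.0499 0.1528]
side handle 48 [0.4748 0.0314 0.1758] [0.4685 0.0229 0.1659] [0.485  0.0354 0.187 ]
side top 26 [0.4766 0.0285 0.1894] [0.4712 0.0209 0.1872] [0.484  0.0365 0.191 ]
side rod 49 [0.475  0.0305 0.1058] [0.4708 0.0243 0.0856] [0.4814 0.0331 0.1235]
side disc 167 [0.4743 0.0322 0.149 ] [0.4563 0.0067 0.1421] [0.4976 0.0483 0.1528]
wrist handle 64 [0.4755 0.0319 0.1782] [0.4696 0.0194 0.1656] [0.4843 0.0343 0.187 ]
wrist top 539 [0.4773 0.0266 0.1893] [0.4698 0.0186 0.1871] [0.4851 0.034  0.1915]
wrist disc 2040 [0.4765 0.0279 0.1497] [0.4569 0.0055 0.1427] [0.498  0.047  0.1523]
```

View pics/chk.png

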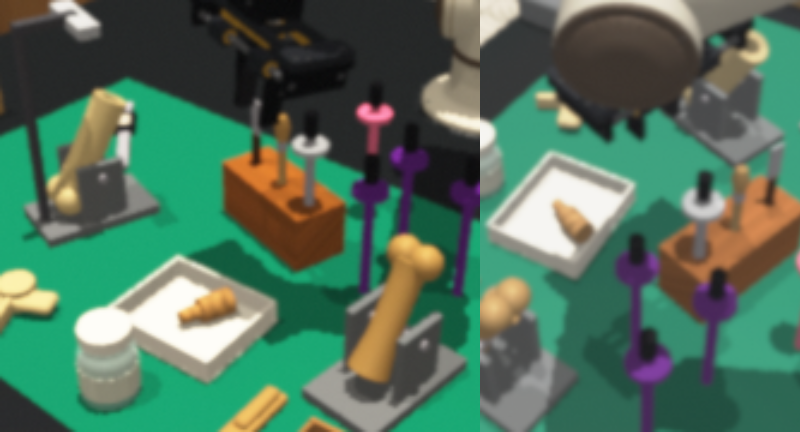

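Bung is lying in the tray (scene view, about (307,248)). The gauge is still upright in the block, and the mouth is open.

>>> drive_tool([
  [40, -24, 5, 0, 0.057, 0.076, -0.012],
  [40, -24, 5, 0, 0.057, 0.076, -0.012],
  [40, -23, 5, 0, 0.057, 0.076, -0.012],
  [40, 0, 0, 0, 0, 0, 0],
  [40, 0, 0, 0, 0, 0, 0],
])

```text
time_s: 9.7
tcp_pos: [0.4768, 0.0241, 0.2244]
ee_rot: [[-0.937, 0.304, -0.17], [0.301, 0.953, 0.045], [0.175, -0.009, -0.984]]
wrist_force: [0.6, 0.0, 1.2]
gripper_width: 0.396
gripper_force: 0.0
```

>>> drive_tool([
  [40, 0.5, 2.4, -15, 0, 0, 0],
  [40, 0, 0, -15, 0, 0, 0],
  [40, 0, 0, -14, 0, 0, 0],
  [40, 0, 0, 0, 0, 0, 0],
  [40, 0, 0, 0, 0, 0, 0],
])

```text
time_s: 10.12
tcp_pos: [0.4766, 0.0271, 0.1804]
ee_rot: [[-0.938, 0.302, -0.172], [0.299, 0.953, 0.044], [0.177, -0.01, -0.984]]
wrist_force: [0.1, 0.4, 0.5]
gripper_width: 0.401
gripper_force: 0.0
```

>>> drive_tool([
  [0, 0.8, 0, -1, 0, 0, 0],
  [0, 0, 0, 0, 0, 0, 0],
  [0, 0, 0, 0, 0, 0, 0],
  [0, 0, 0, 0, 0, 0, 0],
  [0, 0, 0, 0, 0, 0, 0],
])

```text
time_s: 10.53
tcp_pos: [0.4779, 0.0274, 0.1809]
ee_rot: [[-0.938, 0.303, -0.169], [0.299, 0.953, 0.047], [0.175, -0.006, -0.985]]
wrist_force: [0.1, -0.3, 1.3]
gripper_width: 0.171
gripper_force: 30.0
```

>>> drive_tool([
  [0, 0, 0, 10, 0, 0, 0],
  [0, 0, 0, 25, 0, 0, 0],
  [0, 0, 0, 30, 0, 0, 0],
  [0, 0, 0, 0, 0, 0, 0],
  [0, 0, 0, 0, 0, 0, 0],
])

```text
time_s: 10.95
tcp_pos: [0.4781, 0.0276, 0.2473]
ee_rot: [[-0.938, 0.303, -0.166], [0.299, 0.953, 0.048], [0.173, -0.004, -0.985]]
wrist_force: [-0.3, 1.1, -3.1]
gripper_width: 0.178
gripper_force: 30.0
```

>>> drive_tool([
  [0, 0, 0, 36, 0, 0, 0],
  [0, 0, 0, 36, 0, 0, 0],
  [0, 0, 0, 36, 0, 0, 0],
  [0, 0, -20, 6, 0, 0, 0],
  [0, -3.5, -37, 0, 0, 0, 0],
])

```text
time_s: 11.37
tcp_pos: [0.4752, -0.0281, 0.3613]
ee_rot: [[-0.94, 0.299, -0.166], [0.295, 0.954, 0.048], [0.172, -0.004, -0.985]]
wrist_force: [1.1, -0.9, -3.2]
gripper_width: 0.177
gripper_force: 30.0
```

>>> drive_tool([
  [0, -3.5, -37, 0, 0, 0, 0],
  [0, -3.5, -37, 0, 0, 0, 0],
  [0, -3.5, -37, 0, 0, 0, 0],
  [0, -3.5, -37, 0, -0.0255, -0.0835, 0],
  [0, -3.5, -18, 0, -0.0255, -0.0835, 0],
])

```text
time_s: 11.78
tcp_pos: [0.4562, -0.1987, 0.3569]
ee_rot: [[-0.952, 0.307, -0.006], [0.307, 0.952, -0.005], [0.005, -0.007, -1.0]]
wrist_force: [0.1, -0.2, -2.4]
gripper_width: 0.175
gripper_force: 30.0
```

>>> drive_tool([
  [0, 0, 0, 0, -0.0255, -0.0835, 0],
  [0, 0, 0, 0, -0.0255, -0.0835, 0],
  [0, 0, 0, 0, -0.0255, -0.0835, 0],
  [0, 0, 0, 0, -0.0255, -0.0835, 0],
  [0, 0, 0, 0, 0, 0, 0],
])

```text
time_s: 12.2
tcp_pos: [0.4515, -0.1951, 0.356]
ee_rot: [[-0.898, 0.305, 0.318], [0.287, 0.952, -0.103], [-0.334, -0.001, -0.943]]
wrist_force: [-2.4, 0.0, -3.8]
gripper_width: 0.169
gripper_force: 30.0
```

```bash
cat > meas.py <<'E'
from h import *
from scipy.optimize import least_squares
np.set_printoptions(precision=4,suppress=True)
def cyl(S,R0,A,B):
    "fit line through points at ends A,B offsets (perp x,y), radius known; returns end points"
    z=(B-A)/np.linalg.norm(B-A); y=np.cross(z,[1,0,0]); y/=np.linalg.norm(y); x=np.cross(y,z); E=np.c_[x,y]
    def f(p):
        a=A+E@p[:2]; b=B+E@p[2:]; d=(b-a)/np.linalg.norm(b-a); v=S-a
        return np.linalg.norm(v-np.outer(v@d,d),axis=1)-R0
    q=least_squares(f,np.zeros(4),loss='soft_l1',f_scale=.001); return A+E@q.x[:2],B+E@q.x[2:],np.abs(q.fun).mean()
def near(P,A,B,r,lo=0,hi=1):
    v=P-A; L=np.linalg.norm(B-A); d=(B-A)/L; al=v@d; rr=np.linalg.norm(v-np.outer(al,d),axis=1)
    return P[(rr<r)&(al>lo*L)&(al<hi*L)]
s=sense(); cs=[('wrist',capture('wrist'),s),('scene',capture('scene'),None),('side',capture('side'),None)]
R=np.array(s['ee_rot']); t=np.array(s['tcp_pos'])
a=np.deg2rad(-17); M=np.array([.5498,-.2237,.155]); Z=np.array([-.5*np.cos(a),-.5*np.sin(a),.866])
REL=10
c,n=np.cos(np.deg2rad(REL)),np.sin(np.deg2rad(REL))
g=-(R[:,2]*c - R[:,0]*n); print('t',s['time_s'],'tcp',t,'g pred',g,'tip pred',t-.169*g)
E
cat > m1.py <<'E'
from meas import *
for nm,cc,ss in cs:
    P=cloud(cc,cc['z_map']>0,ss)
    S=near(P,t-.165*g,t-.055*g,.016)
    if len(S)>15:
        A,B,e=cyl(S,.006,t-.165*g,t-.055*g); d=(B-A)/np.linalg.norm(B-A)
        print(nm,'rod',len(S),e,'axis',d,'tilt',np.degrees(np.arccos(d[2])),'yaw',np.degrees(np.arctan2(-d[1],-d[0])),'tip',A-.004*d)
    S=near(P,M-.06*Z,M-.003*Z,.03)
    if len(S)>15:
        A,B,e=cyl(S,.0215,M-.06*Z,M); d=(B-A)/np.linalg.norm(B-A)
        print(nm,'bone',len(S),e,'axis',d,'M',B)
    S=near(P,M-.004*Z,M+.005*Z,.024)
    if len(S)>10: print(nm,'rim al',np.median((S-M)@Z),len(S), 'mean',S.mean(0), 'box ctr',(S.min(0)+S.max(0))/2)
    u=proj(cc,[M,t-.169*g],ss); print(u)
nm,cc,ss=cs[0]; save('w2',cc['frame'])
E
python3 m1.py
```

```text
t 12.2 tcp [ 0.4515 -0.1951  0.356 ] g pred [-0.4687  0.1511  0.8703] tip pred [ 0.5307 -0.2206  0.2089]
wrist bone 90 0.002534715911934294 axis [-0.4668  0.1502  0.8715] M [ 0.5383 -0.2221  0.1484]
wrist rim al -0.00020418784322304913 512 mean [ 0.5463 -0.2225  0.1526] box ctr [ 0.5487 -0.2242  0.1524]
[[318.2829 201.0076]
 [316.1189 214.2631]]
scene rod 162 0.0013118830723703385 axis [-0.4694  0.1413  0.8716] tilt 29.35228969999965 yaw -16.753674733201183 tip [ 0.5324 -0.2208  0.2099]
scene bone 274 0.001514491851572146 axis [-0.4444  0.177   0.8782] M [ 0.5507 -0.2249  0.1557]
scene rim al -0.000876720557438092 47 mean [ 0.5532 -0.2222  0.1553] box ctr [ 0.5524 -0.2224  0.1558]
[[265.7871 160.3735]
 [269.8438 141.4582]]
side rod 134 0.000764066077434171 axis [-0.4454  0.162   0.8805] tilt 28.292544176815667 yaw -19.98025216772068 tip [ 0.5333 -0.2214  0.2105]
side bone 191 0.0024183168259318813 axis [-0.4785  0.2023  0.8545] M [ 0.5494 -0.2229  0.1547]
side rim al -0.00024363262055590321 123 mean [ 0.5497 -0.2215  0.1543] box ctr [ 0.5501 -0.2232  0.1545]
[[373.0957 148.7029]
 [380.72   135.6629]]
```

View pics/w2.png

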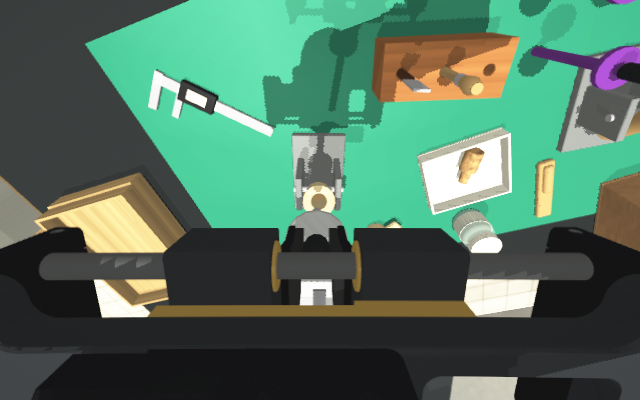

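>>> drive_tool([
  [0, -7, 3.6, 0, -0.0035, -0.0115, 0],
  [0, -7, 3.6, 0, 0, 0, 0],
  [0, 9.6, -2.9, -17.3, 0, 0, 0],
  [0, 9.6, -2.9, -17.3, 0, 0, 0],
  [0, 0, 0, 0, 0, 0, 0],
])

```text
time_s: 12.77
tcp_pos: [0.4614, -0.194, 0.3207]
ee_rot: [[-0.895, 0.306, 0.326], [0.287, 0.952, -0.106], [-0.342, -0.001, -0.94]]
wrist_force: [-0.2, -0.5, -3.6]
gripper_width: 0.175
gripper_force: 30.0
```

>>> drive_tool([
  [0, 0, 0, 0, 0, 0, 0],
  [0, 0, 0, 0, 0, 0, 0],
])

```text
time_s: 12.93
tcp_pos: [0.4623, -0.1943, 0.3254]
ee_rot: [[-0.892, 0.305, 0.334], [0.285, 0.952, -0.108], [-0.351, -0.001, -0.936]]
wrist_force: [0.0, -0.6, -2.1]
gripper_width: 0.173
gripper_force: 30.0
```

```bash
cat >> m1.py <<'E'
T=t-.169*g; T=T+0; k=(T-M)@Z; print('tip k',k,'off from bore',T-M-k*Z, 'g-Z',g-Z)
E
sed -i "s/^nm,cc,ss=cs\[0\].*//" m1.py; python3 m1.py | grep -E "rod|tip"
```

```text
t 12.9333 tcp [ 0.4623 -0.1943  0.3254] g pred [-0.4836  0.1555  0.8614] tip pred [ 0.544  -0.2206  0.1798]
scene rod 159 0.0014026567660462585 axis [-0.4832  0.1555  0.8616] tilt 30.505088391754622 yaw -17.838682308525943 tip [ 0.5445 -0.2213  0.1802]
side rod 124 0.0007918581801297851 axis [-0.4612  0.1659  0.8717] tilt 29.348421092927268 yaw -19.783006740056248 tip [ 0.5429 -0.2212  0.1793]
tip k 0.02471694142706014 off from bore [ 0.006  -0.0005  0.0034] g-Z [-0.0054  0.0093 -0.0046]
```

>>> drive_tool([
  [0, -6, 0.5, -3.4, 0, 0, 0],
  [0, 4.8, -1.5, -8.7, 0, 0, 0],
  [0, 0, 0, 0, 0, 0, 0],
  [0, 0, 0, 0, 0, 0, 0],
])

```text
time_s: 13.42
tcp_pos: [0.4601, -0.1953, 0.3118]
ee_rot: [[-0.892, 0.305, 0.332], [0.285, 0.952, -0.107], [-0.349, -0.001, -0.937]]
wrist_force: [0.4, 0.4, -3.1]
gripper_width: 0.172
gripper_force: 30.0
```

```bash
python3 m1.py | grep -E "rod|tip"
```

```text
t 13.4167 tcp [ 0.4601 -0.1953  0.3118] g pred [-0.4823  0.1551  0.8622] tip pred [ 0.5416 -0.2215  0.1661]
scene rod 158 0.0012379844310981855 axis [-0.4823  0.1442  0.8641] tilt 30.22263829137495 yaw -16.649685633589556 tip [ 0.5417 -0.2222  0.1663]
side rod 117 0.0008385862977293925 axis [-0.4542  0.1639  0.8757] tilt 28.872092260217915 yaw -19.843670523826642 tip [ 0.5404 -0.222   0.1656]
tip k 0.013882225219345741 off from bore [-0.0016  0.0002 -0.0009] g-Z [-0.0042  0.0089 -0.0038]
```

>>> drive_tool([
  [0, 5.8, -1.5, -8.1, 0, 0, 0],
  [0, 4.8, -1.5, -8.7, 0, 0, 0],
  [0, 4.8, -1.5, -8.7, 0, 0, 0],
  [0, 0, 0, 0, 0, 0, 0],
  [0, 0, 0, 0, 0, 0, 0],
])

```text
time_s: 13.98
tcp_pos: [0.4757, -0.1999, 0.2857]
ee_rot: [[-0.893, 0.305, 0.331], [0.286, 0.952, -0.107], [-0.348, -0.001, -0.938]]
wrist_force: [0.0, -1.4, -2.2]
gripper_width: 0.171
gripper_force: 30.0
```

```bash
python3 m1.py | grep -E "tip k"; python3 -c "
from h import *
s=sense();print(s['wrist_force'],s['moment'])"
```

```text
tip k -0.016931958555455307 off from bore [-0.0009  0.0001 -0.0005] g-Z [-0.0029  0.009  -0.0032]
[-1.06777386  0.31559134 -2.11208648] [ 0.29564608  1.01167356 -0.02256214]
```

Tip is 17 mm inside the bore with no contact force. Continuing down.

>>> drive_tool([
  [0, 4.8, -1.5, -8.7, 0, 0, 0],
  [0, 4.8, -1.5, -8.7, 0, 0, 0],
  [0, 4.8, -1.5, -8.7, 0, 0, 0],
  [0, 4.8, -1.5, -8.7, 0, 0, 0],
  [0, 0, 0, 0, 0, 0, 0],
])

```text
time_s: 14.55
tcp_pos: [0.4948, -0.2058, 0.2493]
ee_rot: [[-0.893, 0.305, 0.329], [0.286, 0.952, -0.107], [-0.346, -0.001, -0.938]]
wrist_force: [-0.3, -0.2, -2.4]
gripper_width: 0.17
gripper_force: 30.0
```

>>> drive_tool([
  [0, 4.8, -1.5, -8.7, 0, 0, 0],
  [0, 4.8, -1.5, -8.7, 0, 0, 0],
  [0, 0, 0, 0, 0, 0, 0],
  [0, 0, 0, 0, 0, 0, 0],
])

```text
time_s: 14.88
tcp_pos: [0.5045, -0.2088, 0.234]
ee_rot: [[-0.893, 0.305, 0.332], [0.286, 0.952, -0.107], [-0.349, -0.001, -0.937]]
wrist_force: [0.1, 0.4, -1.4]
gripper_width: 0.176
gripper_force: 30.0
```

```bash
cat > m2.py <<'E'
from h import *
np.set_printoptions(precision=4,suppress=True)
s=sense();R=np.array(s['ee_rot']); t=np.array(s['tcp_pos'])
a=np.deg2rad(-17); M=np.array([.5498,-.2237,.155]); Z=np.array([-.5*np.cos(a),-.5*np.sin(a),.866])
c,n=np.cos(np.deg2rad(10)),np.sin(np.deg2rad(10)); g=-(R[:,2]*c - R[:,0]*n); T=t-.169*g;k=(T-M)@Z
print(s['time_s'],t,'k',k,'off',T-M-k*Z,'g-Z',g-Z,s['wrist_force'],s['moment'],s['joints'])
E
python3 m2.py
```

```text
14.8833 [ 0.5045 -0.2088  0.234 ] k -0.07676350028503273 off [-0.0005 -0.0001 -0.0003] g-Z [-0.0039  0.0089 -0.0037] [ 0.1404  0.4162 -1.3704] [ 0.2583  0.9394 -0.0161] [  -2.7902    5.6998  -28.9303    8.911   -35.9236 -111.2859]
```

>>> drive_tool([
  [0, 2.4, -0.7, -4.3, 0, 0, 0],
  [0, 2.4, -0.7, -4.3, 0, 0, 0],
  [0, 2.4, -0.7, -4.3, 0, 0, 0],
  [0, 0, 0, 0, 0, 0, 0],
  [0, 0, 0, 0, 0, 0, 0],
])

```text
time_s: 15.3
tcp_pos: [0.5118, -0.2108, 0.2216]
ee_rot: [[-0.892, 0.305, 0.333], [0.285, 0.952, -0.107], [-0.35, -0.001, -0.937]]
wrist_force: [-0.5, 0.3, -2.3]
gripper_width: 0.175
gripper_force: 30.0
```

```bash
python3 m2.py
```

```text
15.3 [ 0.5118 -0.2108  0.2216] k -0.09122949314543558 off [-0. -0. -0.] g-Z [-0.0048  0.0089 -0.0042] [-0.5119  0.3    -2.2993] [0.2245 0.9603 0.0062] [  -3.0348    7.1774  -29.2888    9.1948  -34.0187 -111.4503]
```

Now 1.5 mm rows with force checks.

>>> drive_tool([
  [0, 0.7, -0.2, -1.3, 0, 0, 0],
  [0, 0.7, -0.2, -1.3, 0, 0, 0],
  [0, 0.7, -0.2, -1.3, 0, 0, 0],
  [0, 0, 0, 0, 0, 0, 0],
])

```text
time_s: 15.63
tcp_pos: [0.5139, -0.2114, 0.2179]
ee_rot: [[-0.892, 0.305, 0.334], [0.285, 0.952, -0.107], [-0.35, -0.0, -0.937]]
wrist_force: [-0.6, -0.7, -3.1]
gripper_width: 0.176
gripper_force: 30.0
```

>>> drive_tool([
  [0, 0.7, -0.2, -1.3, 0, 0, 0],
  [0, 0.7, -0.2, -1.3, 0, 0, 0],
  [0, 0, 0, 0, 0, 0, 0],
])

```text
time_s: 15.88
tcp_pos: [0.5153, -0.2118, 0.2152]
ee_rot: [[-0.892, 0.305, 0.333], [0.285, 0.952, -0.107], [-0.35, -0.0, -0.937]]
wrist_force: [0.3, -0.4, -2.5]
gripper_width: 0.174
gripper_force: 30.0
```

>>> drive_tool([
  [0, 0.7, -0.2, -1.3, 0, 0, 0],
  [0, 0, 0, 0, 0, 0, 0],
])

```text
time_s: 16.05
tcp_pos: [0.516, -0.212, 0.214]
ee_rot: [[-0.892, 0.305, 0.334], [0.285, 0.952, -0.107], [-0.35, -0.0, -0.937]]
wrist_force: [-0.1, -0.1, -1.8]
gripper_width: 0.174
gripper_force: 30.0
```

>>> drive_tool([
  [0, 0.7, -0.2, -1.3, 0, 0, 0],
  [0, 0, 0, 0, 0, 0, 0],
])

```text
time_s: 16.22
tcp_pos: [0.5168, -0.2122, 0.2127]
ee_rot: [[-0.892, 0.305, 0.334], [0.285, 0.952, -0.107], [-0.35, -0.0, -0.937]]
wrist_force: [0.5, 0.4, -2.2]
gripper_width: 0.174
gripper_force: 30.0
```

>>> drive_tool([
  [0, 0.7, -0.2, -1.3, 0, 0, 0],
  [0, 0, 0, 0, 0, 0, 0],
])

```text
time_s: 16.38
tcp_pos: [0.5175, -0.2124, 0.2114]
ee_rot: [[-0.892, 0.305, 0.334], [0.285, 0.952, -0.107], [-0.35, -0.0, -0.937]]
wrist_force: [0.1, -0.0, -2.1]
gripper_width: 0.175
gripper_force: 30.0
```

>>> drive_tool([
  [0, 0.7, -0.2, -1.3, 0, 0, 0],
  [0, 0, 0, 0, 0, 0, 0],
])

```text
time_s: 16.55
tcp_pos: [0.5181, -0.2126, 0.2101]
ee_rot: [[-0.892, 0.305, 0.334], [0.285, 0.952, -0.107], [-0.35, -0.0, -0.937]]
wrist_force: [0.0, 0.5, -1.9]
gripper_width: 0.173
gripper_force: 30.0
```

>>> drive_tool([
  [0, 0.7, -0.2, -1.3, 0, 0, 0],
  [0, 0, 0, 0, 0, 0, 0],
])

```text
time_s: 16.72
tcp_pos: [0.5189, -0.2128, 0.2087]
ee_rot: [[-0.892, 0.305, 0.334], [0.285, 0.952, -0.107], [-0.35, -0.0, -0.937]]
wrist_force: [0.3, -0.7, -2.4]
gripper_width: 0.174
gripper_force: 30.0
```

>>> drive_tool([
  [0, 0.7, -0.2, -1.3, 0, 0, 0],
  [0, 0, 0, 0, 0, 0, 0],
])

```text
time_s: 16.88
tcp_pos: [0.5198, -0.2132, 0.2088]
ee_rot: [[-0.892, 0.305, 0.335], [0.285, 0.952, -0.108], [-0.352, -0.001, -0.936]]
wrist_force: [-3.5, 0.2, 3.4]
gripper_width: 0.171
gripper_force: 30.0
```

Contact at about 106 mm depth (force jumped to about 6 N along the bore). Releasing the handle, then checking the gauge before pushing the disc.

>>> drive_tool([
  [30, 0, 0, 0, 0, 0, 0],
  [30, 0, 0, 0, 0, 0, 0],
  [30, 0, 0, 0, 0, 0, 0],
  [30, 0, 0, 0, 0, 0, 0],
])

```text
time_s: 17.22
tcp_pos: [0.52, -0.213, 0.2079]
ee_rot: [[-0.892, 0.305, 0.335], [0.285, 0.952, -0.107], [-0.352, -0.0, -0.936]]
wrist_force: [-0.3, 0.1, 0.2]
gripper_width: 0.291
gripper_force: 0.0
```

```bash
python3 m2.py
cat > m3.py <<'E'
from meas import *
from meas import near
for nm,cc,ss in cs:
    P=cloud(cc,cc['z_map']>0,ss)
    f=np.concatenate([[0]]) 
    # disc: bright grey points
    v,u=np.nonzero(cc['z_map']>0); col=cc['frame'][v,u].astype(int); sat=col.max(1)-col.min(1)
    S=P[(sat<30)&(col.min(1)>110)]; S=S[np.linalg.norm(S-(M+.025*Z),axis=1)<.045]
    al=(S-M)@Z
    if len(S): print(nm,'disc n',len(S),'al pct',np.percentile(al,[5,50,95]),'rad mean off',(S-M-np.outer(al,Z)).mean(0))
save('side_z',cv2.resize(cs[2][1]['frame'][95:195,320:440],None,fx=4,fy=4)); save('scene_z',cv2.resize(cs[1][1]['frame'][100:220,210:330],None,fx=4,fy=4))
cv2.imwrite('pics/both%d.png'%int(s['time_s']*10),np.hstack([cv2.imread('pics/side_z.png')[:400],cv2.imread('pics/scene_z.png')[:400,:320]]))
E
python3 m3.py; ls pics
```

```text
17.2167 [ 0.52   -0.213   0.2079] k -0.1073239351162714 off [0.0007 0.0001 0.0004] g-Z [-0.0064  0.0089 -0.0051] [-0.328   0.1333  0.23  ] [0.1612 0.5886 0.017 ] [  -3.2934    8.8418  -29.6508    9.5695  -31.8864 -111.7034]
t 17.2167 tcp [ 0.52   -0.213   0.2079] g pred [-0.4845  0.1551  0.8609] tip pred [ 0.6018 -0.2393  0.0624]
wrist disc n 1436 al pct [0.0299 0.0312 0.0322] rad mean off [-0.0111  0.0044 -0.0069]
scene disc n 52 al pct [0.0257 0.0306 0.0334] rad mean off [0.0063 0.0051 0.0026]
side disc n 27 al pct [0.0276 0.0313 0.0336] rad mean off [-0.0134  0.0092 -0.0089]
a.png
b.png
both172.png
chk.png
scene.png
scene_z.png
side.png
side_z.png
w1.png
w2.png
```

>>> drive_tool([
  [30, -4.9, 1.6, -3, 0, 0, 0],
  [30, 1.9, -0.6, -3.5, 0, 0, 0],
  [30, 1.9, -0.6, -3.5, 0, 0, 0],
  [30, 0, 0, 0, 0, 0, 0],
])

```text
time_s: 17.7
tcp_pos: [0.5183, -0.2126, 0.1967]
ee_rot: [[-0.893, 0.305, 0.332], [0.285, 0.952, -0.107], [-0.349, -0.001, -0.937]]
wrist_force: [-0.6, 0.2, -0.2]
gripper_width: 0.297
gripper_force: 0.0
```

>>> drive_tool([
  [30, 1.4, -0.4, -2.6, 0, 0, 0],
  [30, 1.4, -0.4, -2.6, 0, 0, 0],
  [30, 1.4, -0.4, -2.6, 0, 0, 0],
  [30, 0, 0, 0, 0, 0, 0],
])

```text
time_s: 18.03
tcp_pos: [0.5228, -0.2139, 0.1895]
ee_rot: [[-0.892, 0.305, 0.334], [0.285, 0.952, -0.107], [-0.35, -0.0, -0.937]]
wrist_force: [-0.9, 0.1, 0.8]
gripper_width: 0.301
gripper_force: 0.2
```

```bash
python3 m2.py
```

```text
18.0333 [ 0.5228 -0.2139  0.1895] k -0.12481049285615314 off [-0.0049  0.0018 -0.003 ] g-Z [-0.0053  0.009  -0.0045] [-0.9443  0.1294  0.769 ] [0.153  0.7412 0.0082] [  -3.432    10.3885  -31.023    10.3247  -29.0654 -112.4829]
```

```bash
python3 m3.py
```

```text
t 18.0333 tcp [ 0.5228 -0.2139  0.1895] g pred [-0.4834  0.1552  0.8615] tip pred [ 0.6045 -0.2401  0.0439]
wrist disc n 1237 al pct [0.0215 0.0229 0.0241] rad mean off [-0.0126  0.0051 -0.0078]
scene disc n 45 al pct [0.0173 0.0226 0.0257] rad mean off [0.0073 0.0035 0.0035]
side disc n 6 al pct [0.0235 0.024  0.0245] rad mean off [-0.0162  0.0017 -0.0092]
```

```bash
ls pics | grep both
```

```text
both172.png
both180.png
```

View pics/both180.png

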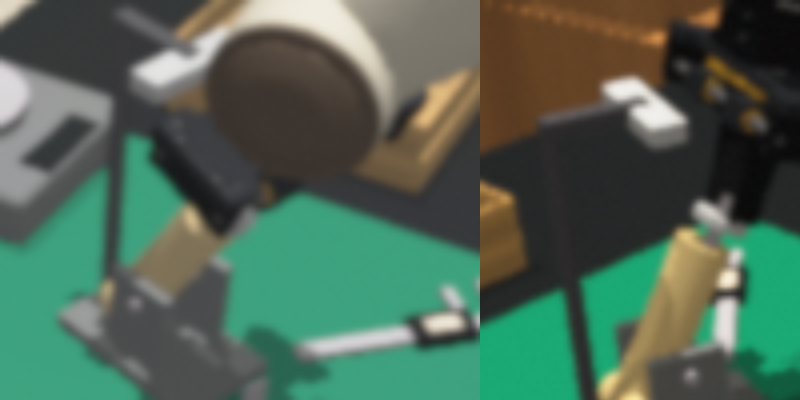

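The disc is sliding (top now 23 mm above the rim, at about (712,213) in the right half), and the hand is clear of the lamp. Continuing.

>>> drive_tool([
  [30, 1.4, -0.4, -2.6, 0, 0, 0],
  [30, 1.4, -0.4, -2.6, 0, 0, 0],
  [30, 1.4, -0.4, -2.6, 0, 0, 0],
  [30, 1.2, -0.35, -2.2, 0, 0, 0],
  [30, 0, 0, 0, 0, 0, 0],
])

```text
time_s: 18.6
tcp_pos: [0.5285, -0.2155, 0.1797]
ee_rot: [[-0.892, 0.305, 0.334], [0.285, 0.952, -0.107], [-0.351, -0.0, -0.936]]
wrist_force: [0.6, -0.3, 1.3]
gripper_width: 0.3
gripper_force: 0.3
```

>>> drive_tool([
  [30, 0.7, -0.2, -1.3, 0, 0, 0],
  [30, 0, 0, 0, 0, 0, 0],
])

```text
time_s: 18.77
tcp_pos: [0.5291, -0.2156, 0.1786]
ee_rot: [[-0.892, 0.305, 0.334], [0.285, 0.952, -0.107], [-0.351, -0.0, -0.936]]
wrist_force: [0.4, -0.1, 1.8]
gripper_width: 0.299
gripper_force: 0.5
```

```bash
python3 m2.py;python3 m3.py
```

```text
18.7667 [ 0.5291 -0.2156  0.1786] k -0.13746106207429515 off [-0.0046  0.002  -0.0029] g-Z [-0.0059  0.0089 -0.0048] [ 0.399  -0.137   1.7836] [ 0.0024  0.5012 -0.0103] [  -3.6289   11.7488  -31.2547   10.7378  -27.4293 -112.7982]
t 18.7667 tcp [ 0.5291 -0.2156  0.1786] g pred [-0.4841  0.1551  0.8612] tip pred [ 0.6109 -0.2418  0.0331]
wrist disc n 1223 al pct [0.0091 0.0103 0.0115] rad mean off [-0.0123  0.0051 -0.0076]
scene disc n 41 al pct [0.0053 0.01   0.0138] rad mean off [0.0068 0.0041 0.0031]
side disc n 7 al pct [0.0087 0.0101 0.0136] rad mean off [-0.0161  0.002  -0.0092]
```

>>> drive_tool([
  [30, 0.5, -0.15, -0.9, 0, 0, 0],
  [30, 0, 0, 0, 0, 0, 0],
])

```text
time_s: 19.08
tcp_pos: [0.5292, -0.2157, 0.1776]
ee_rot: [[-0.892, 0.305, 0.334], [0.285, 0.952, -0.107], [-0.35, -0.0, -0.937]]
wrist_force: [-0.4, 0.6, 1.8]
gripper_width: 0.299
gripper_force: 0.8
```

>>> drive_tool([
  [30, 0.5, -0.15, -0.9, 0, 0, 0],
  [30, 0, 0, 0, 0, 0, 0],
])

```text
time_s: 19.25
tcp_pos: [0.5297, -0.2158, 0.1767]
ee_rot: [[-0.892, 0.305, 0.334], [0.285, 0.952, -0.107], [-0.351, -0.0, -0.937]]
wrist_force: [-1.5, -0.1, 0.7]
gripper_width: 0.299
gripper_force: 0.9
```

>>> drive_tool([
  [30, 0.3, -0.1, -0.6, 0, 0, 0],
  [30, 0, 0, 0, 0, 0, 0],
])

```text
time_s: 19.42
tcp_pos: [0.53, -0.216, 0.1763]
ee_rot: [[-0.892, 0.305, 0.334], [0.285, 0.952, -0.107], [-0.351, -0.0, -0.937]]
wrist_force: [-2.0, 0.5, 3.2]
gripper_width: 0.3
gripper_force: 1.9
```

>>> drive_tool([
  [30, 0.3, -0.1, -0.6, 0, 0, 0],
  [30, 0, 0, 0, 0, 0, 0],
])

```text
time_s: 19.58
tcp_pos: [0.5301, -0.216, 0.1762]
ee_rot: [[-0.892, 0.305, 0.334], [0.285, 0.952, -0.107], [-0.351, -0.001, -0.937]]
wrist_force: [-5.0, 2.9, 6.8]
gripper_width: 0.296
gripper_force: 4.1
```

>>> drive_tool([
  [30, 0.3, -0.1, -0.6, 0, 0, 0],
  [30, 0, 0, 0, 0, 0, 0],
])

```text
time_s: 19.75
tcp_pos: [0.5302, -0.2161, 0.176]
ee_rot: [[-0.892, 0.305, 0.334], [0.285, 0.952, -0.107], [-0.351, -0.001, -0.936]]
wrist_force: [-6.7, 5.1, 9.6]
gripper_width: 0.297
gripper_force: 6.2
```

```bash
python3 m2.py;python3 m3.py
```

```text
19.75 [ 0.5302 -0.2161  0.176 ] k -0.14027974190787332 off [-0.0049  0.0019 -0.003 ] g-Z [-0.0056  0.0092 -0.0047] [-6.6951  5.0879  9.5611] [0.9633 1.5143 0.1266] [  -3.6809   12.0507  -31.3306   10.8649  -27.0716 -112.8972]
t 19.75 tcp [ 0.5302 -0.2161  0.176 ] g pred [-0.4838  0.1554  0.8613] tip pred [ 0.612  -0.2423  0.0305]
wrist disc n 1205 al pct [0.0067 0.008  0.0092] rad mean off [-0.0123  0.005  -0.0077]
scene disc n 43 al pct [0.0034 0.008  0.0328] rad mean off [0.0054 0.0027 0.0025]
side disc n 7 al pct [0.0061 0.0088 0.0099] rad mean off [-0.0162  0.0011 -0.0091]
```

Disc seated (top 8.0 mm above the rim, force rising). Backing off along the rod with the fingers opened.

>>> drive_tool([
  [32, -0.7, 0.2, 1.3, 0, 0, 0],
  [55, -0.5, 0.15, 0.9, 0, 0, 0],
  [55, 0, 0, 0, 0, 0, 0],
  [55, 0, 0, 0, 0, 0, 0],
  [55, 0, 0, 0, 0, 0, 0],
])

```text
time_s: 20.32
tcp_pos: [0.5294, -0.2159, 0.1768]
ee_rot: [[-0.892, 0.305, 0.333], [0.286, 0.952, -0.107], [-0.35, -0.0, -0.937]]
wrist_force: [0.4, 0.4, -0.7]
gripper_width: 0.512
gripper_force: 0.0
```

>>> drive_tool([
  [55, -4.8, 1.5, 8.7, 0, 0, 0],
  [55, -9.6, 2.9, 17.3, 0, 0, 0],
  [55, -9.6, 2.9, 17.3, 0, 0, 0],
  [55, -12, 3.6, 21.7, 0, 0, 0],
  [55, -12, 3.6, 21.7, 0, 0, 0],
])

```text
time_s: 20.73
tcp_pos: [0.4805, -0.2011, 0.2648]
ee_rot: [[-0.892, 0.305, 0.333], [0.285, 0.952, -0.107], [-0.35, -0.0, -0.937]]
wrist_force: [0.6, 0.1, 1.0]
gripper_width: 0.552
gripper_force: 0.0
```

>>> drive_tool([
  [55, -15, 3.6, 21.7, 0, 0, 0],
  [55, -25, 10, 20, 0, 0, 0],
  [55, -25, 10, 10, 0, 0, 0],
  [55, 0, 0, 0, 0, 0, 0],
  [55, 0, 0, 0, 0, 0, 0],
])

```text
time_s: 21.15
tcp_pos: [0.4156, -0.1774, 0.3174]
ee_rot: [[-0.891, 0.304, 0.338], [0.285, 0.953, -0.107], [-0.354, 0.001, -0.935]]
wrist_force: [0.3, 0.4, 0.2]
gripper_width: 0.549
gripper_force: 0.0
```

```bash
python3 m3.py
python3 - <<'E'
import cv2,numpy as np
from h import *
c=capture('scene'); a=c['frame'][100:300,200:400]; b=capture('side')['frame'][90:290,260:460]
save('fin',np.hstack([cv2.resize(a,(400,400),interpolation=cv2.INTER_CUBIC),cv2.resize(b,(400,400),interpolation=cv2.INTER_CUBIC)]))
E
```

```text
t 21.15 tcp [ 0.4156 -0.1774  0.3174] g pred [-0.4874  0.1544  0.8594] tip pred [ 0.498  -0.2035  0.1722]
wrist disc n 662 al pct [0.0058 0.0083 0.014 ] rad mean off [-0.0065  0.0026 -0.004 ]
scene disc n 77 al pct [0.0044 0.0082 0.0321] rad mean off [0.0023 0.0056 0.0003]
side disc n 141 al pct [0.0018 0.0087 0.0236] rad mean off [-0.0019  0.0072 -0.0023]
```

View pics/fin.png

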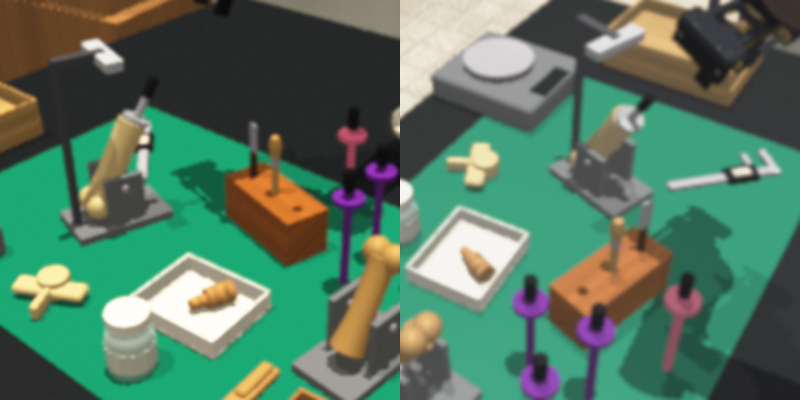

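```bash
cat > m4.py <<'E'
from meas import *
for nm,cc,ss in cs:
    P=near(cloud(cc,cc['z_map']>0,ss),M+.02*Z,M+.11*Z,.022); al=(P-M)@Z
    print(nm,len(P),'handle top al',np.percentile(al,[90,97,100]))
E
python3 m4.py
```

```text
t 21.4 tcp [ 0.4168 -0.1778  0.3148] g pred [-0.482   0.1553  0.8623] tip pred [ 0.4983 -0.2041  0.1691]
wrist 177 handle top al [0.0716 0.0722 0.0731]
scene 89 handle top al [0.068  0.0709 0.0713]
side 81 handle top al [0.0714 0.0731 0.0736]
```

The handle top is 72 mm above the mouth, as it should be with the tip on the bottom (178 − 106). Handing in.

```bash
python3 -c "
from station import finish_job
print(finish_job())"
```

```text
the job is handed in; nothing more can be done
None
```

The job is handed in at about 21 s of arm time: the bung lies in the white tray, the gauge stands in the bone with its tip on the bottom (about 106 mm deep), its disc rests on the rim, and nothing else was moved on purpose.

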